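# Mount the specimen drum on its splined indexing hub

### The arm

A 7-joint arm with a two-finger parallel gripper is mounted at the origin on a cart in front of the work surface, level with it; the furniture and walls round the work are solid. World frame = base frame: x ahead of the robot, y to its left, z up, the work surface at z = 0. Lengths are in m, angles in rad, forces in N, time in s.
With the tool pointing down it reaches from about 0.425 to 0.875 m from the base axis. Payload 4.7 kg.
Tool frame: the origin (TCP) lies midway between the tips of the shut fingers; the grasp point (between the pads) lies 19 mm behind it; z points along the fingers, x is the direction in which the jaws open and shut, and the axes are right-handed (so a half turn about z gives the same grasp; the last joint's range is limited). The gripper opens to 87 mm and grips with 3 to 60 N. Pads are 19 mm wide; open, the fingers measure 117 mm over their backs; the gripper's body (75 mm by 190 mm) begins 51 mm behind the grasp point.
Start: joints at [1.149, 0.321, -0.07, 1.45, 0.023, 1.371, -0.057], TCP at [0.274, -0.589, 0.223] pointing down, gripper open.
Joint ranges: [-2.86, 2.86], [-0.3, 2.09], [-1.38, 1.24], [0.06, 2.45], [-1.56, 4.7], [0.09, 2.05], [-2.69, 2.69]. Speed limits (rad/s): [2.57, 2.57, 3.14, 3.14, 3.14, 3.14, 3.14].

### API

Orientations are given as a rotation vector (axis times angle).
In Python, from station import env, optics, job gives the robot as it stands. The module is installed in compiled form; this text tells all that it offers.
- The arm moves only by the tool carry_out, never from a script. Its argument "deltas" is a list of rows, each a list of 7 numbers: the turn, a rotation vector about the world's x, y, z each as a share of 360 degrees, from -1 to 1, then the shift along the world's x, y, z each as a share of 0.5 m, from -1 to 1, then the opening, from 0 (shut) to 1 (fully open). In form: [[ax, ay, az, dx, dy, dz, claw], ...]. A call has 1 to 10 rows; each row is the pose to reach, as a shift and turn from the pose commanded when the call began, turning the shorter way round; what a row does not reach only later rows make up. A row lasts 1/8 s, in which the tool goes at most 62.5 mm and 10.7 degrees, less where a joint would pass 70% of its speed; a pose out of reach is approached as far as the arm can. A call with a number of a shift or a turn outside -1 to 1 is refused whole. A call with a gripper value outside its range is refused whole. The fingers move at their own pace and stop on an object; the grip force is fixed at half the most. Time passes only in rows, so rows that repeat a pose let the fingers close. It gives the time, the measured TCP pose, the force and the opening at its end, in the units of the state.
- env.get_obs(): the state, without advancing time (a new reading comes with each control period).
- optics.get_image(name): name is "side" or "top"; returns a dict with "pixels" (400x640x3 uint8, red, green, blue), "depth" (400x640 float32, m along the optical axis (not along the pixel's ray), 0 where there is no reading), "vfov" (degrees; the focal length in pixels is half the picture's height over the tangent of half this angle, whatever the lens; pixels are square), "cx", "cy" (the principal point, pixels), "R" (3x3) and "t" (3): a world point X has camera coordinates R X + t. Camera axes: x right, y down, z forward; pixel columns grow to the right and rows downward; lengths in m; the calibration is good to about 2 mm. A picture is of the moment at which its call begins.
- job.finish_job(): hands the job in, once; it reports no verdict.
The state is a dict: "clock": time; "joints": joint angles; "qd": joint speeds; "joint_torque": joint torques, N m; "tool_pos": TCP position; "orientation": TCP orientation; "ft_force": force on the tool from outside, world axes, zero at the start; "ft_torque": the same for the moment, N m; "opening": opening from 0.0 (shut) to 1.0 (fully open).
Only numpy, scipy, OpenCV 4.12 (cv2) and the standard library are available. Lean on these libraries where they do the work, as an engineer would, in place of code of your own. Each camera call takes 0.05 s, during which the arm holds its last target. There are 200 camera calls.

### The job

The eight-sided specimen drum was left to dry standing on its head on the black case, splined end up. Turn it the right way up and mount it on the indexing drive: lower it over the hub and turn it until its wide groove finds the hub's wide spline and it slides fully home, flush on the drive's seat. Let go of it there, and leave the other things on the worktop where they are.

Things in the scene. Friction and masses are not known exactly. Their poses are not given: they have to be found in the camera images.
- specimen_drum: Aluminium eight-sided drum with round stub seats on its faces, 80 mm long, 52 mm across flats, about 0.3 kg. Origin: centre of its closed end. z runs along its axis to the splined end (dark toothed collar), so it points up at the start and must point down when mounted. The faces look along x, y and 45 deg between. It stands on the flat black case (4 mm thick), +x within 30 deg of facing the robot.
- drum_mouth (a point): Centre of the drum's splined end face, on its axis, 80 mm from the closed end; axes as the drum's. The bore's mouth is 42 mm wide, its pilot 36 mm; 24 mm deep inside begin five grooves 72 deg apart: four 8 mm wide, and the wide one, 16 mm, on the drum's +x side, where a dark line runs down the face. The collar is 10 mm long, 51 mm across; grip the drum above or below it.
- index_drive: The indexing drive: fixed low grey box with an aluminium top, 120x112 mm, 35 mm high. Origin under its centre; z up, -x is its front with the small control panel. On top, at its centre, the seat disc and the splined steel hub, which does not turn. Where the wide spline points is not given: somewhere within 0.6 rad either side of the drive's front.
- hub_seat (a point): Centre of the seat disc (66 mm across, 40 mm over the worktop); axes as the drive's. The hub stands on it: five splines up to 42 mm over the seat (34 mm across, four 6 mm wide, the wide one 14 mm), then a plain 24 mm nose up to 60 mm. A wrongly turned drum rests on the spline ends, its mouth 18 mm over the seat; within about 4 deg of right it slides down freely, with 1 mm play.
- petri_dish: Shallow clear round dish with specimen stubs, 90 mm across, 14 mm high; origin under its centre. Leave it alone.
- kf_clamp: Hinged metal ring clamp with a wing nut lying flat, 55x66x16 mm; origin under its centre. Leave it alone.
- tweezers: Fine steel tweezers lying flat, 120 mm long, 8 mm high; origin under the middle. Leave it alone.
- objective_can: Grey canister with a black lid, 44 mm across, 72 mm high, standing; origin under its centre. Leave it alone.
- dropper_bottle: White dropper bottle with a dark tip, 34 mm across, 98 mm high, standing; origin under its centre. Leave it alone.
- screwdriver: Small screwdriver with an orange handle lying down, 124 mm long, 16 mm high; origin under the middle. Leave it alone.

How it is judged:
At the end, for the whole second after the job is handed in: The drum is on the hub the right way up (closed end on top), its splined end within 4 mm of the drive's seat in height and 4 mm of its centre, its axis within 3 deg of upright, at rest and let go (horizontal distance between drum_mouth and hub_seat below 0.004 m and z of drum_mouth in the frame of hub_seat below 0.004 m and z of specimen_drum in the frame of hub_seat above 0.07 m and angle between the z axis of specimen_drum and the z axis of hub_seat, either way round below 0.06 rad and linear speed of specimen_drum below 0.02 m/s); the robot touches nothing.
It fails at once if one of the other things was moved by more than 3 cm (distance of any of petri_dish, kf_clamp, tweezers, objective_can, dropper_bottle, screwdriver from where it was at the start of the episode above 0.03 m).
It also fails if it takes over 72 s, if anything falls off the work surface, if the arm or the gripper's body presses on something with over 40 N, if the wrist force passes 120 N, or if a joint passes its speed limit or range.

## Working session

There is one attempt and no reset: what is moved stays moved. The work goes in short steps, Python scripts to look and compute and a tool call to move; the robot and the scene stay as the last step left them, time stands still between calls to the robot, and variables do not carry over. Pictures are saved under pics/ and viewed, about 8 in all and at most 12, crops included, and the job is handed in when it is done.

Besides the shell and the picture viewer there is one more tool, called after "Request:" as name(argument=value, ...) on one line, values as JSON. carry_out: Moves the arm, as the interface text tells. Its arguments: {"type":"object","properties":{"deltas":{"type":"array"}},"required":["deltas"]}

```bash
mkdir -p pics; cat > h.py <<'E'
import numpy as np, cv2
from station import env, optics, job
def K(im):
    f=im["pixels"].shape[0]/2/np.tan(np.radians(im["vfov"])/2); return f,im["cx"],im["cy"]
def grab(name,fn=None):
    im=optics.get_image(name)
    if fn: cv2.imwrite("pics/"+fn,im["pixels"][:,:,::-1])
    return im
def cloud(im):
    f,cx,cy=K(im); d=im["depth"].astype(float); v,u=np.mgrid[:d.shape[0],:d.shape[1]]
    P=np.stack([(u-cx)/f*d,(v-cy)/f*d,d],-1)
    W=(P-im["t"])@im["R"]; W[d==0]=np.nan; return W
def ray(im,u,v,z):
    f,cx,cy=K(im); R=np.array(im["R"]); c=-R.T@im["t"]; d=R.T@np.array([(u-cx)/f,(v-cy)/f,1]); return c+d*(z-c[2])/d[2]
def proj(im,X):
    f,cx,cy=K(im); p=np.array(im["R"])@X+im["t"]; return f*p[0]/p[2]+cx,f*p[1]/p[2]+cy
E
python3 - <<'E'
from h import *
print(env.get_obs())
for n in("side","top"):
    im=grab(n,n+"1.png"); print(n,im["vfov"],im["cx"],im["cy"],-np.array(im["R"]).T@im["t"],np.array(im["R"])[2])
    np.savez(n+"1.npz",**im)
E
```

```text
{'clock': 0.0, 'joints': array([ 1.149152  ,  0.32179691, -0.07008626,  1.45167091,  0.02259023,
        1.37079311, -0.05688268]), 'qd': array([-0.00060987,  0.00065762,  0.00103756, -0.00012238,  0.00014711,
        0.00034842,  0.00056338]), 'joint_torque': array([ 2.41714934e-04, -4.91285098e+01, -4.03567208e-01, -3.12526131e+01,
       -6.37806044e-02,  4.37191303e-02,  1.61109811e-04]), 'tool_pos': array([ 0.27408159, -0.5887812 ,  0.22148052]), 'orientation': array([-2.64834608e+00,  1.68818924e+00,  2.56310264e-03]), 'ft_force': array([-0.25831793,  0.28137442,  0.20350651]), 'ft_torque': array([ 0.02347625, -0.0290551 ,  0.04126497]), 'opening': 1.000776092869686}
side 42.407331397685965 322.32516373962727 202.80395004425174 [ 0.55844583 -1.09231636  0.81268076] [ 0.0097487   0.83216284 -0.55444564]
top 56.24398709739803 317.561724655271 204.07669193650946 [0.39423235 0.01926508 1.0312094 ] [ 0.1707809   0.00956763 -0.98526258]
```

View pics/side1.png

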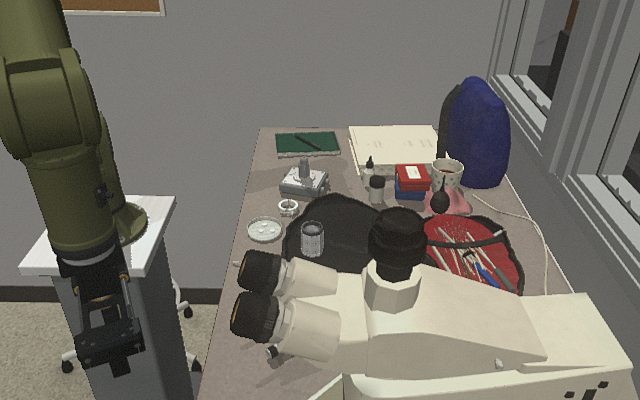

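View pics/top1.png

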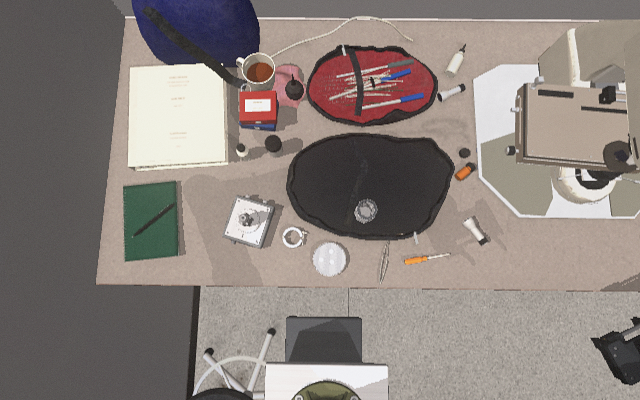

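Both views show the drum, about (366,210) in top and (312,240) in side, and the drive at (249,221) and (304,180). The arm hangs over the right end (-y). Next I'll measure both and take enlarged crops.

```bash
python3 - <<'E'
from h import *
T=dict(np.load("top1.npz")); S=dict(np.load("side1.npz"))
cr=lambda im,u,v,r:cv2.resize(im["pixels"][v-r:v+r,u-r:u+r,::-1],(390,290*1),interpolation=cv2.INTER_CUBIC) if 0 else cv2.resize(im["pixels"][v-r:v+r,u-r:u+r,::-1],(290,290),interpolation=cv2.INTER_CUBIC)
cv2.imwrite("pics/c1.png",np.vstack([np.hstack([cr(T,366,210,22),cr(T,249,221,33)]),np.hstack([cr(S,312,240,29),cr(S,304,178,29)])]))
for n,im in(("top",T),("side",S)):
    W=cloud(im)
    for nm,(u,v,r) in dict(drum=((366,210,18) if n=="top" else (312,238,24)),drive=((249,221,32) if n=="top" else (304,178,28))).items():
        w=W[v-r:v+r,u-r:u+r].reshape(-1,3); w=w[np.isfinite(w[:,0])]
        print(n,nm,"zpct",np.percentile(w[:,2],[1,50,90,99]).round(4))
        for lo,hi in ((.075,.09),(.045,.07),(.02,.08),(.028,.038),(.037,.045),(.085,.11)):
            s=w[(w[:,2]>lo)&(w[:,2]<hi)]
            if len(s)>5: print(lo,hi,len(s),s.min(0).round(4),s.max(0).round(4),s.mean(0).round(4))
E
```

```text
top drum zpct [0.0082 0.0157 0.0787 0.0861]
0.075 0.09 166 [ 0.5196 -0.1237  0.0751] [ 0.5727 -0.0707  0.0891] [ 0.5469 -0.0982  0.0822]
0.045 0.07 84 [ 0.5191 -0.1171  0.0459] [ 0.5664 -0.0703  0.0689] [ 0.5452 -0.0977  0.0582]
0.02 0.08 318 [ 0.5062 -0.1194  0.02  ] [ 0.5763 -0.0533  0.08  ] [ 0.542  -0.0857  0.0475]
0.028 0.038 50 [ 0.5062 -0.1159  0.0282] [ 0.5658 -0.0533  0.0379] [ 0.5277 -0.0726  0.0322]
0.037 0.045 18 [ 0.5193 -0.1169  0.037 ] [ 0.5645 -0.0713  0.0439] [ 0.5368 -0.0889  0.0405]
0.085 0.11 37 [ 0.521  -0.1236  0.085 ] [ 0.5727 -0.0726  0.0891] [ 0.55   -0.0963  0.0861]
top drive zpct [-0.0031  0.004   0.0395  0.0977]
0.075 0.09 48 [0.5025 0.1992 0.075 ] [0.5337 0.232  0.0895] [0.5143 0.213  0.082 ]
0.045 0.07 27 [0.4878 0.1998 0.0453] [0.5326 0.2222 0.0697] [0.5118 0.2085 0.0576]
0.02 0.08 1788 [0.447  0.1474 0.0204] [0.5917 0.2835 0.0796] [0.5164 0.2139 0.036 ]
0.028 0.038 1235 [0.447  0.1493 0.0281] [0.5881 0.2835 0.038 ] [0.5161 0.2148 0.0343]
0.037 0.045 564 [0.4596 0.1647 0.037 ] [0.5803 0.277  0.045 ] [0.516  0.215  0.0397]
0.085 0.11 78 [0.5068 0.2052 0.
[... 505 characters left out ...]
 ] [ 0.5737 -0.0561  0.0444] [ 0.5448 -0.1159  0.041 ]
0.085 0.11 14 [ 0.5226 -0.1244  0.085 ] [ 0.568  -0.0762  0.0867] [ 0.5425 -0.1     0.0856]
side drive zpct [-0.0049  0.0103  0.0412  0.0922]
0.075 0.09 55 [0.5033 0.1947 0.0754] [0.5329 0.2283 0.0899] [0.5174 0.207  0.082 ]
0.045 0.07 153 [0.5039 0.0664 0.045 ] [0.5959 0.2186 0.07  ] [0.5432 0.151  0.0535]
0.02 0.08 1147 [0.4466 0.0523 0.02  ] [0.5966 0.2872 0.0799] [0.5267 0.18   0.0364]
0.028 0.038 596 [0.449  0.0604 0.028 ] [0.5963 0.2741 0.038 ] [0.52   0.1961 0.033 ]
0.037 0.045 205 [0.4644 0.0523 0.037 ] [0.5959 0.2538 0.045 ] [0.5266 0.1725 0.04  ]
0.085 0.11 51 [0.5067 0.2016 0.0852] [0.5271 0.2243 0.101 ] [0.5168 0.2106 0.0936]
```

View pics/c1.png

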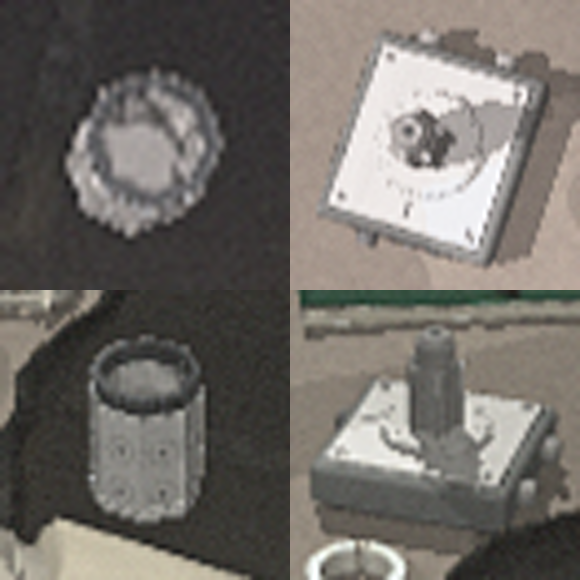

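The crops show the drum standing with its toothed collar up, and the drive yawed by about 20°. The wide spline and the dark line can't be made out yet. Next: positions of the neighbours and a closer enlargement.

```bash
python3 - <<'E'
from h import *
T=dict(np.load("top1.npz")); S=dict(np.load("side1.npz"))
for n,u,v,z in [("dish",329,259,.01),("clamp",294,237,.01),("tweez_a",388,244,.004),("tweez_b",381,279,.004),("scr_a",405,261,.008),("scr_b",450,253,.008),("can",273,144,.07),("dropper",241,151,.09),("orange",465,172,.02),("white",475,230,.02),("caseL",290,190,.004),("caseR",452,180,.004),("caseB",400,238,.004),("base",477,180,.0),("notebook",180,220,0),("tabledge",300,286,0)]:
    print(n,ray(T,u,v,z).round(3))
W=cloud(T)
for n,(a,b,c,d) in dict(case=(340,420,160,200),orange=(458,472,165,180),white=(466,486,218,242),pin=(410,420,232,242),scope=(490,520,100,200)).items(): print(n,np.nanpercentile(W[c:d,a:b,2],[50,99]).round(3))
# drive top rectangle: bright aluminium pixels
hsv=cv2.cvtColor(T["pixels"],cv2.COLOR_RGB2HSV); m=np.zeros((400,640),np.uint8); m[185:255,215:285]=((W[185:255,215:285,2]>.028)&(W[185:255,215:285,2]<.045)); m=cv2.morphologyEx(m,cv2.MORPH_OPEN,np.ones((3,3)))
q=np.argwhere(m>0); P=np.array([ray(T,u,v,.035)[:2] for v,u in q],np.float32); print("drive rect",cv2.minAreaRect(P))
def cr(im,u,v,w,h,s): return cv2.resize(im["pixels"][v-h:v+h,u-w:u+w,::-1],None,fx=s,fy=s,interpolation=cv2.INTER_LANCZOS4)
a=[cr(T,364,210,15,15,13),cr(T,248,219,15,15,13),cr(S,312,238,15,22,13),cr(S,304,172,15,22,13)]
c=np.vstack([np.hstack(a[:2])]); d=np.hstack(a[2:]); 
o=np.zeros((580,800,3),np.uint8); o[:390,:390]=a[0]; o[:390,390:780]=a[1]; cv2.imwrite("pics/c2.png",o[:390]); cv2.imwrite("pics/c3.png",cv2.convertScaleAbs(d,alpha=1.5))
E
```

```text
dish [ 0.421 -0.004  0.01 ]
clamp [0.479 0.092 0.01 ]
tweez_a [ 0.464 -0.165  0.004]
tweez_b [ 0.37  -0.144  0.004]
scr_a [ 0.419 -0.209  0.008]
scr_b [ 0.442 -0.331  0.008]
can [0.723 0.15  0.07 ]
dropper [0.696 0.231 0.09 ]
orange [ 0.665 -0.379  0.02 ]
white [ 0.504 -0.397  0.02 ]
caseL [0.611 0.107 0.004]
caseR [ 0.646 -0.348  0.004]
caseB [ 0.481 -0.198  0.004]
base [ 0.647 -0.419  0.   ]
notebook [0.523 0.412 0.   ]
tabledge [0.348 0.074 0.   ]
case [0.012 0.018]
orange [0.021 0.028]
white [0.003 0.032]
pin [0.014 0.021]
scope [0.012 0.17 ]
drive rect ((0.5173417329788208, 0.21538855135440826), (0.11122657358646393, 0.11886473000049591), 73.50250244140625)
```

View pics/c2.png

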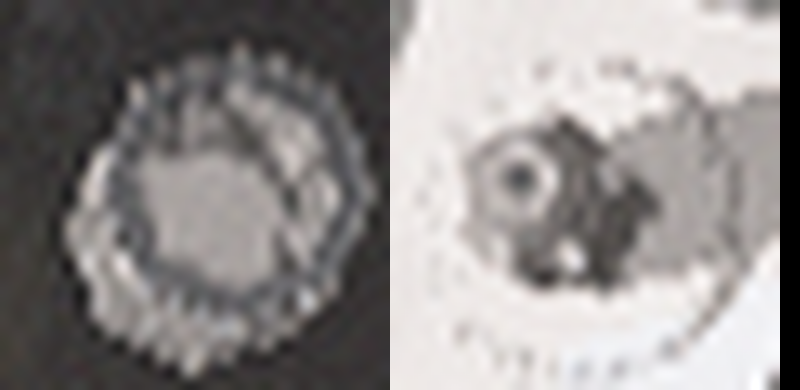

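View pics/c3.png

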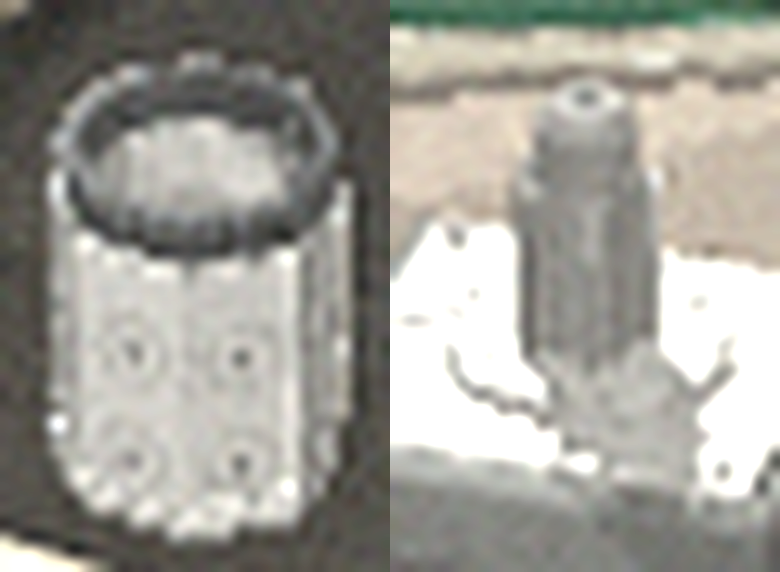

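The drum's corners in the side crop give face normals at about 17° + 45k. The drive centre is about (0.517, 0.2155) with its front facing about 163°. The spline angle isn't readable, so I'll search for it. First I'll leave the start corner and test a horizontal grasp posture.

```bash
cat >> h.py <<'E'
from scipy.spatial.transform import Rotation as Ro
def pose(th,pitch=0,roll="A"):
    """tool rotation: heading th deg, pitch deg below horizontal (90=down)"""
    t,p=np.radians(th),np.radians(pitch); z=np.array([np.cos(t)*np.cos(p),np.sin(t)*np.cos(p),-np.sin(p)])
    x=np.array([np.sin(t),-np.cos(t),0])*(1 if roll=="A" else -1); return Ro.from_matrix(np.stack([x,np.cross(z,x),z],1))
def delta(pos,R,grasp=False):
    """row from the present pose; grasp: pos is the grasp point"""
    o=env.get_obs(); p=np.array(pos,float)+(R.as_matrix()[:,2]*.019 if grasp else 0)
    rv=(R*Ro.from_rotvec(o["orientation"]).inv()).as_rotvec()
    print("row",(rv/2/np.pi).round(4),((p-o["tool_pos"])/.5).round(4),"ang",np.degrees(np.linalg.norm(rv)).round(1),"dist",np.linalg.norm(p-o["tool_pos"]).round(3))
def st():
    o=env.get_obs(); M=Ro.from_rotvec(o["orientation"]).as_matrix()
    print("t",round(o["clock"],2),"q",o["joints"].round(2),"p",o["tool_pos"].round(4),"z",M[:,2].round(3),"x",M[:,0].round(3),"F",o["ft_force"].round(1),"T",o["ft_torque"].round(2),"op",round(o["opening"],3))
E
python3 - <<'E'
from h import *
S=dict(np.load("side1.npz"));T=dict(np.load("top1.npz"))
for im in(S,T):
    w=cloud(im).reshape(-1,3); 
    for x0,x1,y0,y1 in((.3,.5,-.5,-.3),(.5,.7,-.45,-.3),(.5,.7,-.6,-.45),(.3,.5,-.6,-.45)):
        s=w[(w[:,0]>x0)&(w[:,0]<x1)&(w[:,1]>y0)&(w[:,1]<y1)]; print((x0,x1,y0,y1),len(s),np.nanmax(s[:,2]).round(3) if len(s) else None)
delta([.45,-.2,.38],pose(62.1,0,"A"))
E
```

```text
(0.3, 0.5, -0.5, -0.3) 4627 0.029
(0.5, 0.7, -0.45, -0.3) 406 0.003
(0.5, 0.7, -0.6, -0.45) 1697 0.015
(0.3, 0.5, -0.6, -0.45) 4680 0.636
(0.3, 0.5, -0.5, -0.3) 4287 0.031
(0.5, 0.7, -0.45, -0.3) 3851 0.175
(0.5, 0.7, -0.6, -0.45) 5661 0.192
(0.3, 0.5, -0.6, -0.45) 3222 0.308
row [ 0.1745 -0.184   0.0805] [0.3517 0.7776 0.3169] ang 95.8 dist 0.455
```

Request:
carry_out(deltas=[[0, 0, 0, 0.35, 0.78, 0.3, 1], [0, 0, 0, 0.35, 0.78, 0.3, 1], [0, 0, 0, 0.35, 0.78, 0.3, 1], [0, 0, 0, 0.35, 0.78, 0.3, 1], [0, 0, 0, 0.35, 0.78, 0.3, 1], [0, 0, 0, 0.35, 0.78, 0.3, 1], [0, 0, 0, 0.35, 0.78, 0.3, 1], [0, 0, 0, 0.35, 0.78, 0.3, 1]])

```text
clock: 1.1
tool_pos: [0.4515, -0.1945, 0.3742]
orientation: [-2.655, 1.678, -0.004]
ft_force: [-0.8, 0.2, -0.4]
opening: 1.001
```

```bash
python3 - <<'E'
from h import *
st(); delta([.45,-.2,.38],pose(62.1,0,"A")); delta([.45,-.2,.38],pose(62.1,20,"A"))
E
```

```text
t 1.1 q [ 0.77 -0.04 -0.4   1.56 -0.02  1.62 -0.76] p [ 0.4515 -0.1945  0.3742] z [ 0.003 -0.    -1.   ] x [ 0.429 -0.903  0.002] F [-0.8  0.2 -0.4] T [-0.06  0.02  0.  ] op 1.001
row [ 0.1753 -0.1827  0.08  ] [-0.003  -0.0109  0.0116] ang 95.6 dist 0.008
row [ 0.1365 -0.1422  0.0889] [-0.003  -0.0109  0.0116] ang 77.8 dist 0.008
```

Request:
carry_out(deltas=[[0.175, -0.183, 0.08, 0.1, 0.05, 0, 1], [0.175, -0.183, 0.08, 0.1, 0.05, 0, 1], [0.175, -0.183, 0.08, 0.1, 0.05, 0, 1], [0.175, -0.183, 0.08, 0.1, 0.05, 0, 1], [0.175, -0.183, 0.08, 0.1, 0.05, 0, 1], [0.175, -0.183, 0.08, 0.1, 0.05, 0, 1], [0.175, -0.183, 0.08, 0.1, 0.05, 0, 1], [0.175, -0.183, 0.08, 0.1, 0.05, 0, 1], [0.175, -0.183, 0.08, 0.1, 0.05, 0, 1], [0.175, -0.183, 0.08, 0.1, 0.05, 0, 1]])

```text
clock: 2.35
tool_pos: [0.499, -0.1753, 0.3683]
orientation: [-1.532, 0.395, -0.37]
ft_force: [0.3, 0.1, 0.1]
opening: 0.996
```

```bash
python3 - <<'E'
from h import *
st(); delta([.547,-.1,.049],pose(62.1,0,"A"),True)
E
```

```text
t 2.35 q [ 1.07  0.42 -0.15  1.8  -1.25  1.89  0.67] p [ 0.499  -0.1753  0.3683] z [0.47  0.883 0.   ] x [ 0.883 -0.47  -0.016] F [0.3 0.1 0.1] T [-0.98  0.44  0.04] op 0.996
row [-0.0013 -0.0023  0.0003] [ 0.1137  0.1842 -0.6385] ang 0.9 dist 0.337
```

The horizontal posture works, with j5 near its limit on this side. Heading -73° (coming from +y) mirrors it with more joint room, so I'll switch to that, passing through tool-down.

```bash
python3 - <<'E'
from h import *
R=pose(-72.9,5,"B"); d=R.as_matrix()[:,2]; g=np.array([.546,-.0995,.056])
print("down row"); delta([.5,-.05,.40],pose(-72.9,89,"B"))
print("mid"); delta(np.array([.52,.03,.30]),pose(-72.9,45,"B"))
print("high row"); delta(g-.13*d+[0,0,.2],R,True)
E
```

```text
down row
row [-0.2575  0.0225  0.0993] [0.002  0.2506 0.0635] ang 99.7 dist 0.129
mid
row [-0.3792  0.0349  0.0634] [ 0.042   0.4106 -0.1365] ang 139.0 dist 0.217
high row
row [-0.4859  0.0462  0.0118] [ 0.0289  0.363  -0.2052] ang 175.8 dist 0.209
```

Request:
carry_out(deltas=[[-0.257, 0.022, 0.099, 0, 0.25, 0.06, 1], [-0.257, 0.022, 0.099, 0, 0.25, 0.06, 1], [-0.257, 0.022, 0.099, 0, 0.25, 0.06, 1], [-0.257, 0.022, 0.099, 0, 0.25, 0.06, 1], [-0.257, 0.022, 0.099, 0, 0.25, 0.06, 1], [-0.257, 0.022, 0.099, 0, 0.25, 0.06, 1], [-0.257, 0.022, 0.099, 0, 0.25, 0.06, 1], [-0.257, 0.022, 0.099, 0, 0.25, 0.06, 1], [-0.257, 0.022, 0.099, 0, 0.25, 0.06, 1], [-0.257, 0.022, 0.099, 0, 0.25, 0.06, 1]])

```text
clock: 3.6
tool_pos: [0.4996, -0.0458, 0.4065]
orientation: [3.079, 0.486, 0.018]
ft_force: [0.0, -0.0, -0.2]
opening: 0.999
```

```bash
python3 - <<'E'
from h import *
st(); R=pose(-72.9,5,"B"); d=R.as_matrix()[:,2]; g=np.array([.546,-.0995,.056])
delta(g-.13*d+[0,0,.2],R,True)
E
```

```text
t 3.6 q [ 0.56 -0.02 -0.52  1.47  0.01  1.67  0.35] p [ 0.4996 -0.0458  0.4065] z [ 0.015 -0.022 -1.   ] x [0.951 0.308 0.007] F [ 0.  -0.  -0.2] T [ 0.04 -0.09  0.01] op 0.999
row [-0.2215 -0.0689 -0.0028] [ 0.0277  0.104  -0.2816] ang 83.5 dist 0.151
```

Request:
carry_out(deltas=[[-0.2215, -0.069, -0.003, 0.028, 0.104, -0.28, 1], [-0.2215, -0.069, -0.003, 0.028, 0.104, -0.28, 1], [-0.2215, -0.069, -0.003, 0.028, 0.104, -0.28, 1], [-0.2215, -0.069, -0.003, 0.028, 0.104, -0.28, 1], [-0.2215, -0.069, -0.003, 0.028, 0.104, -0.28, 1], [-0.2215, -0.069, -0.003, 0.028, 0.104, -0.28, 1], [-0.2215, -0.069, -0.003, 0.028, 0.104, -0.28, 1], [-0.2215, -0.069, -0.003, 0.028, 0.104, -0.28, 1], [-0.2215, -0.069, -0.003, 0.028, 0.104, -0.28, 1], [-0.2215, -0.069, -0.003, 0.028, 0.104, -0.28, 1]])

```text
clock: 4.85
tool_pos: [0.5136, 0.0029, 0.265]
orientation: [1.657, 0.234, 0.229]
ft_force: [-0.8, 0.9, 0.2]
opening: 1.004
```

```bash
python3 - <<'E'
from h import *
st(); R=pose(-72.9,5,"B"); d=R.as_matrix()[:,2]; g=np.array([.546,-.0995,.056])
delta(g-.13*d,R,True); delta(g,R,True)
a=grab("side","s2.png"); b=grab("top","t2.png")
cv2.imwrite("pics/st2.png",np.hstack([cv2.resize(a["pixels"][80:320,190:440,::-1],(400,384)),cv2.resize(b["pixels"][100:300,200:408,::-1],(400,384))]))
E
```

```text
t 4.85 q [-0.18  0.52 -0.68  1.95  1.33  2.05 -0.98] p [0.5136 0.0029 0.265 ] z [ 0.286 -0.953 -0.097] x [0.958 0.286 0.011] F [-0.8  0.9  0.2] T [1.19 0.28 0.04] op 1.004
row [-0.002   0.0012  0.0012] [-3.000e-04  6.600e-03 -3.987e-01] ang 1.0 dist 0.199
row [-0.002   0.0012  0.0012] [ 0.0758 -0.2409 -0.4213] ang 1.0 dist 0.246
```

View pics/st2.png

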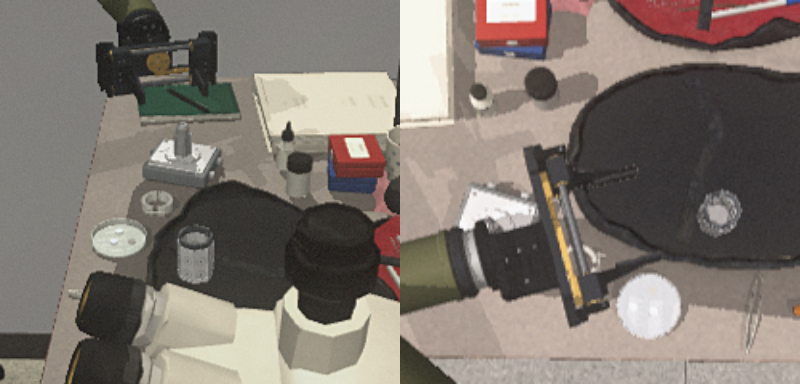

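The posture is reached, but the picture shows the wrist sitting over the drive at (215,240) in top, so going low here would hit the hub. I'll pick with heading +62° instead, where the ground behind is clear. The flip comes from pitching through tool-down to a heading of about -40° at the drive.

```bash
python3 - <<'E'
from h import *
delta([.48,-.15,.38],pose(62.1,89,"A")); 
E
```

```text
row [ 0.2412 -0.0224 -0.0981] [-0.0673 -0.3048  0.2297] ang 94.1 dist 0.194
```

Request:
carry_out(deltas=[[0.241, -0.022, -0.098, -0.067, -0.305, 0.23, 1], [0.241, -0.022, -0.098, -0.067, -0.305, 0.23, 1], [0.241, -0.022, -0.098, -0.067, -0.305, 0.23, 1], [0.241, -0.022, -0.098, -0.067, -0.305, 0.23, 1], [0.241, -0.022, -0.098, -0.067, -0.305, 0.23, 1], [0.241, -0.022, -0.098, -0.067, -0.305, 0.23, 1], [0.241, -0.022, -0.098, -0.067, -0.305, 0.23, 1], [0.241, -0.022, -0.098, -0.067, -0.305, 0.23, 1], [0.241, -0.022, -0.098, -0.067, -0.305, 0.23, 1], [0.241, -0.022, -0.098, -0.067, -0.305, 0.23, 1]])

```text
clock: 6.2
tool_pos: [0.4788, -0.1535, 0.3792]
orientation: [-3.037, 0.753, -0.011]
ft_force: [-0.3, 0.3, -0.2]
opening: 0.996
```

```bash
python3 - <<'E'
from h import *
st(); R=pose(62.1,5,"A"); d=R.as_matrix()[:,2]; g=np.array([.546,-.0995,.056])
delta(g-.13*d+[0,0,.1],R,True)
E
```

```text
t 6.2 q [ 0.58 -0.02 -0.31  1.53 -0.02  1.62 -0.21] p [ 0.4788 -0.1535  0.3792] z [ 0.01  0.01 -1.  ] x [ 0.884 -0.467  0.004] F [-0.3  0.3 -0.2] T [-0.03  0.02  0.01] op 0.996
row [ 0.207  -0.109   0.0003] [ 0.031  -0.0874 -0.427 ] ang 84.2 dist 0.218
```

Request:
carry_out(deltas=[[0.207, -0.109, 0, 0.03, -0.087, -0.2, 1], [0.207, -0.109, 0, 0.03, -0.087, -0.2, 1], [0.207, -0.109, 0, 0.03, -0.087, -0.2, 1], [0.207, -0.109, 0, 0.03, -0.087, -0.2, 1], [0.207, -0.109, 0, 0.03, -0.087, -0.2, 1], [0.207, -0.109, 0, 0.03, -0.087, -0.2, 1], [0.207, -0.109, 0, 0.03, -0.087, -0.427, 1], [0.207, -0.109, 0, 0.03, -0.087, -0.427, 1], [0.207, -0.109, 0, 0.03, -0.087, -0.427, 1], [0.207, -0.109, 0, 0.03, -0.087, -0.427, 1]])

```text
clock: 7.45
tool_pos: [0.4962, -0.1928, 0.1686]
orientation: [-1.626, 0.389, -0.375]
ft_force: [0.2, 0.1, 1.5]
opening: 1.0
```

```bash
python3 - <<'E'
from h import *
st(); R=pose(62.1,5,"A"); d=R.as_matrix()[:,2]; g=np.array([.546,-.0995,.056])
delta(g-.13*d,R,True);delta(g,R,True)
E
```

```text
t 7.45 q [ 1.04  0.7  -0.09  1.79 -1.09  1.75  0.98] p [ 0.4962 -0.1928  0.1686] z [ 0.462  0.883 -0.087] x [ 0.886 -0.463  0.012] F [0.2 0.1 1.5] T [-0.85  0.45 -0.02] op 1.0
row [ 0.0009  0.0017 -0.0009] [-0.0039 -0.0088 -0.2059] ang 0.8 dist 0.103
row [ 0.0009  0.0017 -0.0009] [ 0.1173  0.2201 -0.2285] ang 0.8 dist 0.169
```

Request:
carry_out(deltas=[[0.001, 0.002, -0.001, -0.004, -0.009, -0.1, 1], [0.001, 0.002, -0.001, -0.004, -0.009, -0.206, 1], [0.001, 0.002, -0.001, -0.004, -0.009, -0.206, 1], [0.001, 0.002, -0.001, -0.004, -0.009, -0.206, 1], [0.001, 0.002, -0.001, -0.004, -0.009, -0.206, 1]])

```text
clock: 8.07
tool_pos: [0.4943, -0.1992, 0.0659]
orientation: [-1.624, 0.406, -0.371]
ft_force: [-0.1, -0.0, 1.1]
opening: 0.995
```

```bash
python3 - <<'E'
from h import *
st(); R=pose(62.1,5,"A"); g=np.array([.546,-.0995,.056])
delta(g,R,True)
a=grab("side","s3.png"); b=grab("top","t3.png")
cv2.imwrite("pics/st3.png",np.hstack([cv2.resize(a["pixels"][150:330,210:410,::-1],(400,360),interpolation=cv2.INTER_CUBIC),cv2.resize(b["pixels"][150:290,320:475,::-1],(400,360),interpolation=cv2.INTER_CUBIC)]))
E
```

```text
t 8.07 q [ 1.04  0.89 -0.08  1.74 -1.06  1.68  1.09] p [ 0.4943 -0.1992  0.0659] z [ 0.469  0.879 -0.09 ] x [ 0.882 -0.471  0.   ] F [-0.1 -0.   1.1] T [-0.94  0.47 -0.01] op 0.995
row [ 0.0004 -0.0002  0.0005] [ 0.1211  0.2328 -0.0231] ang 0.2 dist 0.132
```

View pics/st3.png

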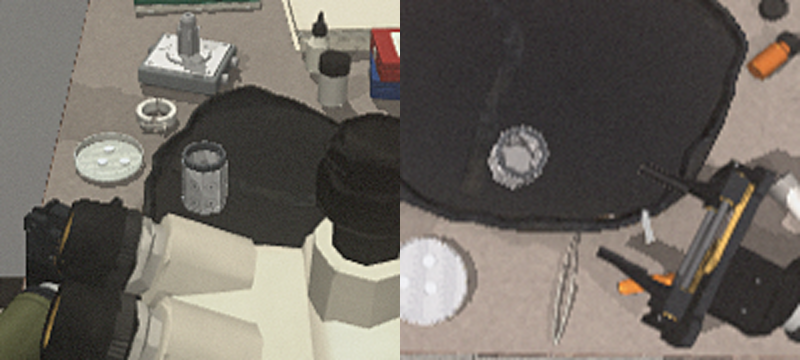

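The picture shows the gripper lined up: fingertip midpoint about (622,210) in the crop, pointing at the drum at (519,157). The hand is above the screwdriver and tweezers. Going in and closing.

Request:
carry_out(deltas=[[0, 0, 0, 0.06, 0.116, -0.012, 1], [0, 0, 0, 0.09, 0.17, -0.017, 1], [0, 0, 0, 0.121, 0.233, -0.023, 1], [0, 0, 0, 0.121, 0.233, -0.023, 1], [0, 0, 0, 0.121, 0.233, -0.023, 0.7]])

```text
clock: 8.8
tool_pos: [0.5534, -0.0821, 0.0499]
orientation: [-1.619, 0.412, -0.366]
ft_force: [-0.5, -0.7, -0.3]
opening: 0.954
```

```bash
python3 - <<'E'
from h import *
st()
E
```

```text
t 8.8 q [ 0.92  0.87 -0.17  1.87 -1.19  1.5   1.14] p [ 0.5534 -0.0821  0.0499] z [ 0.469  0.879 -0.087] x [ 0.882 -0.472 -0.008] F [-0.5 -0.7 -0.3] T [-1.    0.47 -0.02] op 0.954
```

Request:
carry_out(deltas=[[0, 0, 0, 0, 0, 0, 0], [0, 0, 0, 0, 0, 0, 0], [0, 0, 0, 0, 0, 0, 0], [0, 0, 0, 0, 0, 0, 0], [0, 0, 0, 0, 0, 0, 0], [0, 0, 0, 0, 0, 0, 0]])

```text
clock: 9.55
tool_pos: [0.5536, -0.0816, 0.0496]
orientation: [-1.618, 0.412, -0.366]
ft_force: [0.7, -3.1, 0.4]
opening: 0.594
```

```bash
python3 - <<'E'
from h import *
st()
E
```

```text
t 9.55 q [ 0.92  0.87 -0.17  1.87 -1.19  1.5   1.14] p [ 0.5536 -0.0816  0.0496] z [ 0.469  0.879 -0.086] x [ 0.882 -0.472 -0.008] F [ 0.7 -3.1  0.4] T [-0.91  0.35 -0.39] op 0.594
```

Gripped across the flats: opening 0.594, so 51.7 mm. Lifting and starting the flip.

Request:
carry_out(deltas=[[0, 0, 0, 0, 0, 0.05, 0], [0, 0, 0, 0, 0, 0.15, 0], [0, 0, 0, 0, 0, 0.25, 0], [0, 0, 0, 0, 0, 0.35, 0], [0, 0, 0, -0.05, 0, 0.45, 0], [0, 0, 0, -0.1, 0, 0.55, 0], [0, 0, 0, -0.1, 0, 0.6, 0], [0, 0, 0, -0.1, 0, 0.6, 0]])

```text
clock: 10.55
tool_pos: [0.503, -0.0808, 0.3498]
orientation: [-1.622, 0.41, -0.366]
ft_force: [-0.4, 0.4, -2.9]
opening: 0.598
```

```bash
python3 - <<'E'
from h import *
st(); delta([.5,-.05,.40],pose(-40,90,"B"))
delta([.5,0,.40],pose(62.1,90,"A"))
a=grab("side","s4.png"); b=grab("top","t4.png"); np.savez("t4.npz",**b); np.savez("s4.npz",**a)
u,v=map(int,proj(b,env.get_obs()["tool_pos"])); u2,v2=map(int,proj(a,env.get_obs()["tool_pos"])); print(u,v,u2,v2)
c=lambda im,u,v,r:cv2.resize(im["pixels"][max(0,v-r):v+r,u-r:u+r,::-1],(400,400),interpolation=cv2.INTER_CUBIC)
cv2.imwrite("pics/st4.png",np.hstack([c(a,u2,v2,40),c(b,u,v,40)]))
E
```

```text
t 10.55 q [ 1.01  0.27 -0.19  1.98 -1.25  1.74  0.7 ] p [ 0.503  -0.0808  0.3498] z [ 0.468  0.879 -0.089] x [ 0.882 -0.471 -0.006] F [-0.4  0.4 -2.9] T [-1.55  0.78 -0.01] op 0.598
row [-0.2471 -0.0487  0.1741] [-0.0059  0.0617  0.1005] ang 110.2 dist 0.059
row [-0.2086  0.1099  0.0011] [-0.0059  0.1617  0.1005] ang 84.9 dist 0.095
375 210 292 120
```

View pics/st4.png

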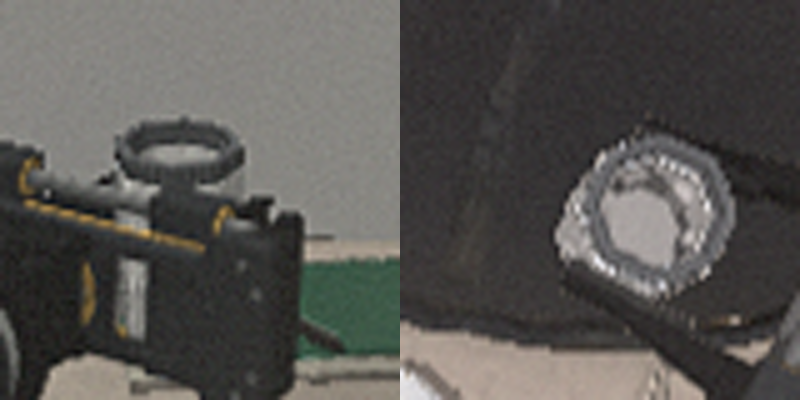

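The drum is held squarely, mouth still up, with the collar ring at (665,215) in the top crop. Continuing the flip through tool-down.

Request:
carry_out(deltas=[[-0.247, -0.049, 0.174, 0, 0.1, 0.12, 0], [-0.247, -0.049, 0.174, 0, 0.1, 0.12, 0], [-0.247, -0.049, 0.174, 0, 0.1, 0.12, 0], [-0.247, -0.049, 0.174, 0, 0.1, 0.12, 0], [-0.247, -0.049, 0.174, 0, 0.1, 0.12, 0], [-0.247, -0.049, 0.174, 0, 0.1, 0.12, 0], [-0.247, -0.049, 0.174, 0, 0.1, 0.12, 0], [-0.247, -0.049, 0.174, 0, 0.1, 0.12, 0], [-0.247, -0.049, 0.174, 0, 0.1, 0.12, 0], [-0.247, -0.049, 0.174, 0, 0.1, 0.12, 0]])

```text
clock: 11.9
tool_pos: [0.5034, -0.031, 0.4072]
orientation: [-2.825, -1.277, -0.008]
ft_force: [0.3, 0.8, -3.7]
opening: 0.597
```

```bash
python3 - <<'E'
from h import *
st(); R=pose(-40,-5,"B"); delta([.517,.2155,.30],R,True)
E
```

```text
t 11.9 q [ 0.54  0.02 -0.51  1.44 -0.03  1.7   0.88] p [ 0.5034 -0.031   0.4072] z [-0.013  0.04  -0.999] x [0.661 0.75  0.022] F [ 0.3  0.8 -3.7] T [ 0.06 -0.08  0.03] op 0.597
row [-0.1777 -0.2028 -0.    ] [ 0.0563  0.4686 -0.2112] ang 97.1 dist 0.259
```

Request:
carry_out(deltas=[[-0.178, -0.203, 0, 0.056, 0.468, -0.1, 0], [-0.178, -0.203, 0, 0.056, 0.468, -0.1, 0], [-0.178, -0.203, 0, 0.056, 0.468, -0.1, 0], [-0.178, -0.203, 0, 0.056, 0.468, -0.1, 0], [-0.178, -0.203, 0, 0.056, 0.468, -0.1, 0], [-0.178, -0.203, 0, 0.056, 0.468, -0.21, 0], [-0.178, -0.203, 0, 0.056, 0.468, -0.21, 0], [-0.178, -0.203, 0, 0.056, 0.468, -0.21, 0], [-0.178, -0.203, 0, 0.056, 0.468, -0.21, 0], [-0.178, -0.203, 0, 0.056, 0.468, -0.21, 0]])

```text
clock: 13.15
tool_pos: [0.531, 0.2033, 0.2972]
orientation: [1.374, 0.657, 0.704]
ft_force: [0.6, -1.5, -3.0]
opening: 0.599
```

```bash
python3 - <<'E'
from h import *
st(); R=pose(-40,-5,"B"); delta([.517,.2155,.30],R,True)
E
```

```text
t 13.15 q [-0.48  0.54 -0.7   2.05  1.65  2.05 -0.91] p [0.531  0.2033 0.2972] z [ 0.77  -0.633  0.088] x [ 0.636  0.772 -0.009] F [ 0.6 -1.5 -3. ] T [ 1.19  1.27 -0.  ] op 0.599
row [ 0.0012 -0.0009 -0.0015] [0.001  0.0001 0.009 ] ang 0.8 dist 0.005
```

```bash
cat >> h.py <<'E'
def drumtop(z0,z1,c=(.517,.2155),r=.04,names=("top","side")):
    for n in names:
        im=grab(n); W=cloud(im); k=(W[...,2]>z0)&(W[...,2]<z1)&(np.hypot(W[...,0]-c[0],W[...,1]-c[1])<r)
        w=W[k]
        if len(w)<20: print(n,len(w)); continue
        A=np.c_[w[:,:2],np.ones(len(w))]; co=np.linalg.lstsq(A,w[:,2],rcond=None)[0]; zm=np.median(w[:,2])
        q=np.argwhere(k); P=np.array([ray(im,u,v,zm)[:2] for v,u in q],np.float32); (cc,rr)=cv2.minEnclosingCircle(P); re=cv2.minAreaRect(P)
        print(n,len(w),"z",zm.round(4),"mean",P.mean(0).round(4),"circ",np.round(cc,4),round(rr,4),"rect",np.round(re[0],4),np.round(re[1],4),round(re[2],1),"slope",co[:2].round(3))
E
python3 - <<'E'
from h import *
drumtop(.338,.36)
a=grab("side"); b=grab("top"); p=np.array([.517,.2155,.31])
c=lambda im,r:(lambda u,v:cv2.resize(im["pixels"][v-r:v+r,u-r:u+r,::-1],(400,400),interpolation=cv2.INTER_CUBIC))(*map(int,proj(im,p)))
cv2.imwrite("pics/st5.png",np.hstack([c(a,45),c(b,45)]))
E
```

```text
top 646 z 0.3435 mean [0.5165 0.2147] circ [0.517  0.2143] 0.0285 rect [0.5167 0.2147] [0.0521 0.0511] 47.3 slope [ 0.009 -0.001]
side 145 z 0.3418 mean [0.5162 0.2097] circ [0.5158 0.2068] 0.0341 rect [0.5165 0.2062] [0.0519 0.0667] 2.8 slope [-0.015  0.011]
```

View pics/st5.png

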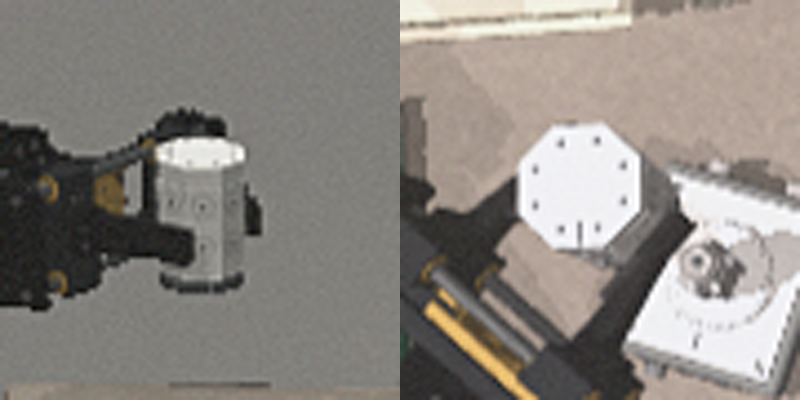

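The drum is now mouth down and level: slope about 0.01, centre (0.5167, 0.2147) against the drive centre (0.5173, 0.2154). The dark mark on the closed end at crop (580,230) gives its wide groove at about 183°. Lowering over the hub.

Request:
carry_out(deltas=[[0, 0, 0, 0.001, 0.001, -0.1, 0], [0, 0, 0, 0.001, 0.001, -0.2, 0], [0, 0, 0, 0.001, 0.001, -0.29, 0], [0, 0, 0, 0.001, 0.001, -0.29, 0], [0, 0, 0, 0.001, 0.001, -0.29, 0]])

```text
clock: 13.98
tool_pos: [0.5322, 0.2037, 0.1614]
orientation: [1.38, 0.641, 0.713]
ft_force: [0.4, 0.0, -2.5]
opening: 0.593
```

```bash
python3 - <<'E'
from h import *
st(); drumtop(.19,.215,names=("top",))
E
```

```text
t 13.97 q [-0.63  0.8  -0.52  2.02  1.62  2.04 -1.19] p [0.5322 0.2037 0.1614] z [ 0.766 -0.637  0.09 ] x [0.639 0.769 0.007] F [ 0.4  0.  -2.5] T [ 1.19  1.2  -0.04] op 0.593
top 491 z 0.2072 mean [0.5163 0.2136] circ [0.5169 0.2135] 0.0296 rect [0.5167 0.2133] [0.0541 0.0537] 3.3 slope [0.061 0.072]
```

Request:
carry_out(deltas=[[0, 0, 0, 0, 0.002, -0.03, 0], [0, 0, 0, 0, 0.002, -0.05, 0], [0, 0, 0, 0, 0.002, -0.07, 0], [0, 0, 0, 0, 0.002, -0.08, 0], [0, 0, 0, 0, 0.002, -0.09, 0], [0, 0, 0, 0, 0.002, -0.09, 0], [0, 0, 0, 0, 0.002, -0.09, 0]])

```text
clock: 14.9
tool_pos: [0.5319, 0.2043, 0.1148]
orientation: [1.378, 0.643, 0.712]
ft_force: [-0.4, 0.4, -2.2]
opening: 0.598
```

```bash
python3 - <<'E'
from h import *
st(); drumtop(.135,.165,names=("top",))
E
```

```text
t 14.9 q [-0.66  0.9  -0.48  1.98  1.62  2.04 -1.26] p [0.5319 0.2043 0.1148] z [ 0.766 -0.636  0.091] x [0.639 0.77  0.005] F [-0.4  0.4 -2.2] T [1.24 1.24 0.04] op 0.598
top 456 z 0.1606 mean [0.5159 0.2135] circ [0.516  0.2132] 0.0298 rect [0.5158 0.2134] [0.055  0.0543] 2.5 slope [0.067 0.138]
```

Request:
carry_out(deltas=[[0, 0, 0, 0, 0, -0.008, 0], [0, 0, 0, 0, 0, -0.016, 0], [0, 0, 0, 0, 0, -0.024, 0], [0, 0, 0, 0, 0, -0.03, 0], [0, 0, 0, 0, 0, -0.036, 0], [0, 0, 0, 0, 0, -0.036, 0]])

```text
clock: 15.7
tool_pos: [0.5318, 0.2042, 0.0963]
orientation: [1.378, 0.643, 0.711]
ft_force: [0.1, -0.1, -1.1]
opening: 0.597
```

```bash
python3 - <<'E'
from h import *
st()
E
```

```text
t 15.7 q [-0.67  0.94 -0.47  1.97  1.62  2.04 -1.29] p [0.5318 0.2042 0.0963] z [ 0.766 -0.636  0.091] x [0.639 0.77  0.004] F [ 0.1 -0.1 -1.1] T [1.2  1.29 0.04] op 0.597
```

Request:
carry_out(deltas=[[0, 0, 0, 0, 0, -0.003, 0], [0, 0, 0, 0, 0, -0.006, 0], [0, 0, 0, 0, 0, -0.009, 0], [0, 0, 0, 0, 0, -0.012, 0], [0, 0, 0, 0, 0, -0.012, 0]])

```text
clock: 16.32
tool_pos: [0.5319, 0.2042, 0.0925]
orientation: [1.375, 0.64, 0.713]
ft_force: [-1.6, 0.3, 4.7]
opening: 0.595
```

```bash
python3 - <<'E'
from h import *
st()
E
```

```text
t 16.32 q [-0.67  0.95 -0.47  1.97  1.63  2.04 -1.3 ] p [0.5319 0.2042 0.0925] z [ 0.765 -0.637  0.095] x [0.639 0.769 0.006] F [-1.6  0.3  4.7] T [ 0.22 -0.01 -0.14] op 0.595
```

Contact with the spline ends at about 18 mm over the seat, as expected for an unaligned drum. I'll release here and regrasp from above for the turning.

Request:
carry_out(deltas=[[0, 0, 0, 0, 0, 0.004, 0.7], [0, 0, 0, 0, 0, 0.004, 1], [0, 0, 0, 0, 0, 0.004, 1], [0, 0, 0, 0, 0, 0.004, 1], [0, 0, 0, -0.08, 0.066, 0.004, 1], [0, 0, 0, -0.16, 0.13, 0.006, 1], [0, 0, 0, -0.2, 0.165, 0.03, 1], [0, 0, 0, -0.2, 0.165, 0.1, 1], [0, 0, 0, -0.2, 0.165, 0.25, 1], [0, 0, 0, -0.2, 0.165, 0.4, 1]])

```text
clock: 17.58
tool_pos: [0.4317, 0.2868, 0.2669]
orientation: [1.377, 0.645, 0.711]
ft_force: [0.4, -0.5, 0.5]
opening: 0.997
```

```bash
python3 - <<'E'
from h import *
st(); drumtop(.128,.148)
b=grab("top"); p=np.array([.517,.2155,.13]); u,v=map(int,proj(b,p)); cv2.imwrite("pics/st6.png",cv2.resize(b["pixels"][v-30:v+30,u-40:u+40,::-1],(640,480),interpolation=cv2.INTER_CUBIC))
for y in (50.5,5.5): delta([.517,.2155,.35],Ro.from_matrix(np.array([[np.cos(np.radians(y)),np.sin(np.radians(y)),0],[np.sin(np.radians(y)),-np.cos(np.radians(y)),0],[0,0,-1]]).T))
E
```

```text
t 17.57 q [-1.05  0.57 -0.33  1.96  1.33  2.05 -1.02] p [0.4317 0.2868 0.2669] z [ 0.767 -0.636  0.091] x [0.638 0.77  0.003] F [ 0.4 -0.5  0.5] T [0.85 0.86 0.06] op 0.997
top 399 z 0.1388 mean [0.5169 0.215 ] circ [0.5175 0.2146] 0.0287 rect [0.5169 0.2151] [0.0524 0.0521] 47.2 slope [0.027 0.021]
side 170 z 0.1363 mean [0.5174 0.2072] circ [0.5173 0.2068] 0.0337 rect [0.5173 0.206 ] [0.0484 0.0608] 1.9 slope [0.004 0.056]
row [0.1673 0.2046 0.0019] [ 0.1706 -0.1436  0.1628] ang 95.1 dist 0.138
row [ 0.2375  0.1275 -0.0925] [ 0.1706 -0.1436  0.1628] ang 102.6 dist 0.138
```

View pics/st6.png

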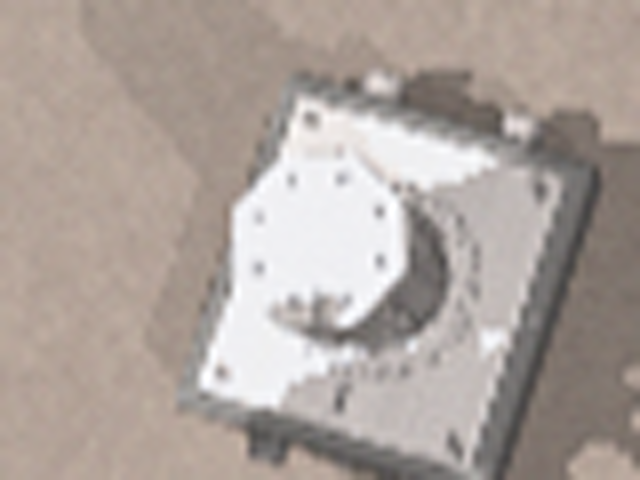

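The drum stands on the hub with its top at z 0.139 and centre (0.517, 0.215), straight. Going to tool-down above it with the jaws on the same flats.

Request:
carry_out(deltas=[[0.166, 0.204, 0, 0, 0, 0.2, 1], [0.166, 0.204, 0, 0, 0, 0.2, 1], [0.166, 0.204, 0, 0.05, -0.04, 0.2, 1], [0.166, 0.204, 0, 0.17, -0.144, 0.2, 1], [0.166, 0.204, 0, 0.17, -0.144, 0.2, 1], [0.166, 0.204, 0, 0.17, -0.144, 0.1, 1], [0.166, 0.204, 0, 0.17, -0.144, 0, 1], [0.166, 0.204, 0, 0.17, -0.144, -0.1, 1], [0.166, 0.204, 0, 0.17, -0.144, -0.1, 1], [0.166, 0.204, 0, 0.17, -0.144, -0.1, 1]])

```text
clock: 18.98
tool_pos: [0.5186, 0.2108, 0.2131]
orientation: [2.832, 1.326, -0.014]
ft_force: [-0.4, 0.7, 0.6]
opening: 1.001
```

```bash
python3 - <<'E'
from h import *
st()
y=np.radians(49); delta([.517,.2153,.100],Ro.from_matrix(np.array([[np.cos(y),np.sin(y),0],[np.sin(y),-np.cos(y),0],[0,0,-1]]).T))
E
```

```text
t 18.98 q [-0.4   0.14 -0.05  1.69  0.02  1.32  0.42] p [0.5186 0.2108 0.2131] z [-0.002 -0.017 -1.   ] x [ 0.64   0.768 -0.014] F [-0.4  0.7  0.6] T [ 0.04 -0.2   0.04] op 1.001
row [ 0.0027 -0.0003 -0.0033] [-0.0033  0.0089 -0.2263] ang 1.5 dist 0.113
```

Request:
carry_out(deltas=[[0.003, 0, -0.003, -0.003, 0.009, -0.05, 1], [0.003, 0, -0.003, -0.003, 0.009, -0.13, 1], [0.003, 0, -0.003, -0.003, 0.009, -0.22, 1], [0.003, 0, -0.003, -0.003, 0.009, -0.22, 1], [0.003, 0, -0.003, -0.003, 0.009, -0.22, 0], [0.003, 0, -0.003, -0.003, 0.009, -0.22, 0], [0.003, 0, -0.003, -0.003, 0.009, -0.22, 0], [0.003, 0, -0.003, -0.003, 0.009, -0.22, 0], [0.003, 0, -0.003, -0.003, 0.009, -0.22, 0], [0.003, 0, -0.003, -0.003, 0.009, -0.22, 0]])

```text
clock: 20.23
tool_pos: [0.5155, 0.219, 0.1062]
orientation: [-2.849, -1.315, -0.005]
ft_force: [-2.2, -1.8, 5.2]
opening: 0.597
```

```bash
python3 - <<'E'
from h import *
st()
E
```

```text
t 20.23 q [-0.4   0.22 -0.05  1.82  0.01  1.1   0.41] p [0.5155 0.219  0.1062] z [ 0.001  0.005 -1.   ] x [0.649 0.761 0.005] F [-2.2 -1.8  5.2] T [-0.39  0.33 -0.04] op 0.597
```

Request:
carry_out(deltas=[[0, 0, 0.004, 0, 0, -0.004, 0], [0, 0, 0.01, 0, 0, -0.006, 0], [0, 0, 0.016, -0.001, 0, -0.006, 0], [0, 0, 0.022, -0.001, 0, -0.006, 0], [0, 0, 0.028, -0.001, 0, -0.006, 0], [0, 0, 0.034, -0.002, 0, -0.006, 0], [0, 0, 0.04, -0.002, 0, -0.006, 0], [0, 0, 0.046, -0.002, 0, -0.006, 0], [0, 0, 0.05, -0.002, 0, -0.006, 0], [0, 0, 0.05, -0.002, 0, -0.006, 0]])

```text
clock: 21.48
tool_pos: [0.5156, 0.2191, 0.1052]
orientation: [-2.609, -1.743, -0.007]
ft_force: [-3.4, -2.5, 14.4]
opening: 0.593
```

```bash
python3 - <<'E'
from h import *
st()
E
```

```text
t 21.48 q [-0.37  0.22 -0.08  1.82  0.02  1.1   0.72] p [0.5156 0.2191 0.1052] z [ 0.002  0.006 -1.   ] x [0.382 0.924 0.006] F [-3.4 -2.5 14.4] T [-0.65  0.8  -0.19] op 0.593
```

Request:
carry_out(deltas=[[0, 0, -0.006, 0, 0, 0, 0], [0, 0, -0.012, 0.001, 0, 0, 0], [0, 0, -0.018, 0.001, 0, 0, 0], [0, 0, -0.024, 0.001, 0, 0, 0], [0, 0, -0.03, 0.002, 0, 0, 0], [0, 0, -0.036, 0.002, 0, 0, 0], [0, 0, -0.042, 0.002, 0, 0, 0], [0, 0, -0.048, 0.002, 0, 0, 0], [0, 0, -0.054, 0.003, 0, 0, 0], [0, 0, -0.06, 0.003, 0, 0, 0]])

```text
clock: 22.72
tool_pos: [0.5174, 0.2194, 0.1059]
orientation: [-2.889, -1.225, -0.011]
ft_force: [-4.1, -3.2, 17.1]
opening: 0.6
```

```bash
python3 - <<'E'
from h import *
st()
E
```

```text
t 22.73 q [-0.41  0.22 -0.04  1.82  0.01  1.1   0.35] p [0.5174 0.2194 0.1059] z [ 0.005  0.006 -1.   ] x [0.695 0.719 0.008] F [-4.1 -3.2 17.1] T [-0.87  0.76  0.23] op 0.6
```

Request:
carry_out(deltas=[[0, 0, -0.006, 0, 0, 0, 0], [0, 0, -0.012, 0.001, 0, 0, 0], [0, 0, -0.018, 0.001, 0, 0, 0], [0, 0, -0.024, 0.001, 0, 0, 0], [0, 0, -0.03, 0.002, 0, 0, 0], [0, 0, -0.036, 0.002, 0, 0, 0], [0, 0, -0.042, 0.002, 0, 0, 0], [0, 0, -0.048, 0.002, 0, 0, 0]])

```text
clock: 23.72
tool_pos: [0.5181, 0.2197, 0.106]
orientation: [-3.04, -0.777, -0.011]
ft_force: [-5.2, -2.4, 17.9]
opening: 0.595
```

```bash
python3 - <<'E'
from h import *
st()
E
```

```text
t 23.73 q [-0.44  0.22 -0.01  1.82 -0.    1.1   0.05] p [0.5181 0.2197 0.106 ] z [ 0.006  0.006 -1.   ] x [0.877 0.48  0.008] F [-5.2 -2.4 17.9] T [-0.73  1.11  0.26] op 0.595
```

Request:
carry_out(deltas=[[0, 0, -0.006, 0, 0, 0, 0], [0, 0, -0.012, 0, -0.001, 0, 0], [0, 0, -0.018, 0, -0.001, 0, 0], [0, 0, -0.024, 0, -0.001, 0, 0], [0, 0, -0.03, 0, -0.002, 0, 0], [0, 0, -0.036, 0, -0.002, 0, 0], [0, 0, -0.042, 0, -0.002, 0, 0], [0, 0, -0.048, 0, -0.002, 0, 0], [0, 0, -0.054, 0, -0.002, 0, 0], [0, 0, -0.06, 0, -0.002, 0, 0]])

```text
clock: 24.98
tool_pos: [0.5191, 0.219, 0.105]
orientation: [-3.131, -0.193, -0.015]
ft_force: [1.0, 0.4, 8.8]
opening: 0.595
```

```bash
python3 - <<'E'
from h import *
st()
E
```

```text
t 24.98 q [-0.47  0.22  0.03  1.82 -0.01  1.09 -0.32] p [0.5191 0.219  0.105 ] z [ 0.009  0.005 -1.   ] x [0.992 0.123 0.01 ] F [1.  0.4 8.8] T [-0.12 -0.17  0.13] op 0.595
```

The vertical force halved and the sideways load vanished, so it may have engaged. Pressing down gently here.

Request:
carry_out(deltas=[[0, 0, 0, 0, 0, -0.004, 0], [0, 0, 0, 0, 0, -0.008, 0], [0, 0, 0, 0, 0, -0.012, 0], [0, 0, 0, 0, 0, -0.012, 0]])

```text
clock: 25.48
tool_pos: [0.518, 0.2198, 0.0966]
orientation: [-3.13, -0.195, -0.011]
ft_force: [4.7, 3.8, -0.2]
opening: 0.589
```

```bash
python3 - <<'E'
from h import *
st(); W=cloud(grab("top"));w=W[(np.hypot(W[...,0]-.517,W[...,1]-.215)<.012)];print("drum top z",np.nanpercentile(w[:,2],[10,50,90]).round(4))
E
```

```text
t 25.48 q [-0.47  0.23  0.03  1.83 -0.01  1.08 -0.32] p [0.518  0.2198 0.0966] z [ 0.007  0.006 -1.   ] x [0.992 0.124 0.007] F [ 4.7  3.8 -0.2] T [ 1.1  -1.15 -0.07] op 0.589
drum top z [0.5046 0.5063 0.5075]
```

Request:
carry_out(deltas=[[0, 0, 0, 0, 0, -0.006, 0], [0, 0, 0, 0, 0, -0.012, 0], [0, 0, 0, 0, 0, -0.018, 0], [0, 0, 0, 0, 0, -0.022, 0], [0, 0, 0, 0, 0, -0.022, 0]])

```text
clock: 26.15
tool_pos: [0.5181, 0.2204, 0.0883]
orientation: [-3.129, -0.196, -0.012]
ft_force: [-0.1, 3.4, 13.5]
opening: 0.593
```

```bash
python3 - <<'E'
from h import *
st()
E
```

```text
t 26.15 q [-0.47  0.24  0.03  1.84 -0.01  1.06 -0.31] p [0.5181 0.2204 0.0883] z [ 0.007  0.007 -1.   ] x [0.992 0.125 0.008] F [-0.1  3.4 13.5] T [ 0.53  0.26 -0.07] op 0.593
```

Down 17.9 mm in total with firm contact, so it is seated. Letting go and rising.

Request:
carry_out(deltas=[[0, 0, 0, 0, 0, 0.006, 0], [0, 0, 0, 0, -0.006, 0.006, 1], [0, 0, 0, 0, -0.006, 0.006, 1], [0, 0, 0, 0, -0.006, 0.006, 1], [0, 0, 0, 0, -0.006, 0.006, 1], [0, 0, 0, 0, -0.006, 0.08, 1], [0, 0, 0, 0, -0.006, 0.2, 1], [0, 0, 0, 0, -0.006, 0.3, 1], [0, 0, 0, -0.2, -0.3, 0.35, 1], [0, 0, 0, -0.2, -0.4, 0.35, 1]])

```text
clock: 27.4
tool_pos: [0.4559, 0.1067, 0.2515]
orientation: [-3.132, -0.198, -0.008]
ft_force: [0.5, -0.9, 0.7]
opening: 1.003
```

```bash
python3 - <<'E'
from h import *
st(); drumtop(.105,.145); T=dict(np.load("top1.npz"))
a=grab("side"); b=grab("top"); p=np.array([.517,.2155,.08])
c=lambda im,r:(lambda u,v:cv2.resize(im["pixels"][v-r:v+r,u-r:u+r,::-1],(400,400),interpolation=cv2.INTER_CUBIC))(*map(int,proj(im,p)))
cv2.imwrite("pics/st7.png",np.hstack([c(a,40),c(b,80)]))
E
```

```text
t 27.4 q [-0.39 -0.09  0.1   1.84  0.01  1.38 -0.17] p [0.4559 0.1067 0.2515] z [ 0.005  0.003 -1.   ] x [0.992 0.126 0.006] F [ 0.5 -0.9  0.7] T [-0.09 -0.15  0.03] op 1.003
top 0
side 203 z 0.118 mean [0.5172 0.2048] circ [0.5161 0.2047] 0.0378 rect [0.5173 0.2047] [0.0489 0.0719] 1.9 slope [-0.001  0.146]
```

View pics/st7.png

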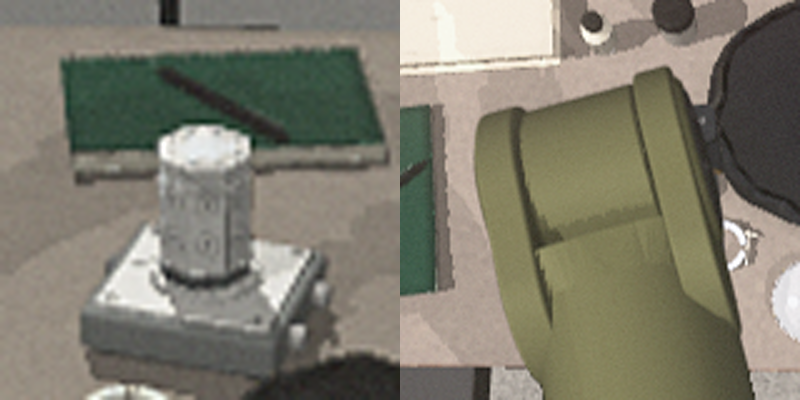

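The side view shows the drum standing on the drive with its collar down on the seat, at (205,275) in the crop. The arm hides the top view, so I'll move it away for a final numeric check.

Request:
carry_out(deltas=[[0, 0, 0, 0.05, -0.1, 0.1, 1], [0, 0, 0, 0.05, -0.3, 0.1, 1], [0, 0, 0, 0.05, -0.5, 0.1, 1], [0, 0, 0, 0.05, -0.5, 0.1, 1], [0, 0, 0, 0.05, -0.5, 0.1, 1], [0, 0, 0, 0.05, -0.5, 0.1, 1]])

```text
clock: 28.35
tool_pos: [0.4821, -0.1433, 0.3002]
orientation: [-3.133, -0.191, -0.005]
ft_force: [-0.6, 0.7, 0.1]
opening: 0.999
```

```bash
python3 - <<'E'
from h import *
st(); drumtop(.108,.132,names=("top",)); T=dict(np.load("top1.npz")); S=dict(np.load("side1.npz")); t=grab("top"); s=grab("side")
for n,(a,b,c,d) in dict(dish=(310,350,240,280),clamp=(280,308,224,252),tweez=(374,394,242,282),scr=(402,454,248,268),can=(264,284,134,156),dropper=(232,250,140,160)).items():
    print(n,np.abs(t["pixels"][c:d,a:b].astype(int)-T["pixels"][c:d,a:b]).mean().round(1))
E
```

```text
t 28.35 q [-0.16 -0.04  0.39  1.7   0.01  1.47  0.35] p [ 0.4821 -0.1433  0.3002] z [ 0.003  0.003 -1.   ] x [0.993 0.121 0.004] F [-0.6  0.7  0.1] T [ 0.03 -0.04 -0.01] op 0.999
top 388 z 0.1207 mean [0.5169 0.2148] circ [0.5169 0.2148] 0.0282 rect [0.5166 0.2147] [0.0525 0.0518] 2.5 slope [0.024 0.033]
dish 9.1
clamp 9.3
tweez 8.6
scr 82.7
can 5.6
dropper 7.5
```

The drum top is at 0.1207, so the mouth is 0.7 mm over the seat, centred to under 1 mm. The screwdriver patch is hidden by the arm; one small move will uncover it.

Request:
carry_out(deltas=[[0, 0, 0, 0.1, 0.1, 0.1, 1], [0, 0, 0, 0.1, 0.2, 0.1, 1], [0, 0, 0, 0.1, 0.2, 0.1, 1], [0, 0, 0, 0.1, 0.2, 0.1, 1], [0, 0, 0, 0.1, 0.2, 0.1, 1]])

```text
clock: 29.12
tool_pos: [0.5312, -0.0435, 0.3503]
orientation: [-3.133, -0.193, -0.006]
ft_force: [-0.1, -0.2, 0.1]
opening: 0.996
```

```bash
python3 - <<'E'
from h import *
T=dict(np.load("top1.npz")); t=grab("top")
for im in(T,t):
    h=cv2.cvtColor(im["pixels"],cv2.COLOR_RGB2HSV)[240:275,398:460]; m=(h[...,0]<20)&(h[...,1]>150)&(h[...,2]>120); q=np.argwhere(m); print(len(q),q.mean(0).round(1) if len(q) else "")
print(np.abs(t["pixels"][248:268,402:454].astype(int)-T["pixels"][248:268,402:454]).mean().round(1))
E
```

```text
104 [19.6 17.1]
0 
55.0
```

```bash
python3 - <<'E'
from h import *
t=grab("top"); W=cloud(t); print(np.nanpercentile(W[248:268,402:454,2],[5,50,95]).round(3)); print(env.get_obs()["joints"].round(2))
cv2.imwrite("pics/t8.png",t["pixels"][100:300,200:500,::-1])
E
```

```text
[-0.     0.756  0.761]
[-0.26  0.03  0.3   1.54 -0.01  1.57  0.17]
```

View pics/t8.png

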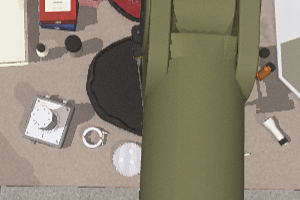

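```bash
python3 - <<'E'
from h import *
T=dict(np.load("top1.npz"))["pixels"]
def o(im):
    h=cv2.cvtColor(im,cv2.COLOR_RGB2HSV)[240:275,398:460]; m=(h[...,0]<20)&(h[...,1]>150)&(h[...,2]>120); q=np.argwhere(m); print(len(q),q.mean(0).round(1) if len(q) else "")
o(T); o(dict(np.load("t4.npz"))["pixels"]); o(cv2.imread("pics/t2.png")[:,:,::-1].copy())
E
```

```text
104 [19.6 17.1]
0 
101 [19.8 17.1]
```

Request:
carry_out(deltas=[[0, 0, 0, 0, 0.1, 0.1, 1], [0, 0, 0, 0, 0.2, 0.1, 1], [0, 0, 0, 0, 0.3, 0.1, 1], [0, 0, 0, 0, 0.4, 0.1, 1], [0, 0, 0, 0, 0.45, 0.1, 1], [0, 0, 0, 0, 0.45, 0.1, 1], [0, 0, 0, 0, 0.45, 0.1, 1]])

```text
clock: 30.1
tool_pos: [0.5321, 0.1802, 0.4007]
orientation: [-3.134, -0.19, -0.007]
ft_force: [0.2, -1.0, 0.2]
opening: 1.002
```

```bash
python3 - <<'E'
from h import *
t=grab("top")["pixels"]
h=cv2.cvtColor(t,cv2.COLOR_RGB2HSV)[240:275,398:460]; m=(h[...,0]<20)&(h[...,1]>150)&(h[...,2]>120); q=np.argwhere(m); print(len(q),q.mean(0).round(1) if len(q) else ""); st()
E
```

```text
99 [19.6 17.2]
t 30.15 q [-0.48  0.1   0.11  1.36 -0.01  1.67 -0.24] p [0.5322 0.1799 0.4008] z [ 0.005  0.003 -1.   ] x [0.993 0.12  0.005] F [-0.4 -1.1  0.6] T [-0.05 -0.12  0.04] op 1.001
```

The screwdriver hasn't moved (orange patch at the same pixels). The arm is 0.26 m above the drum and touches nothing, so I'm handing in.

```bash
python3 - <<'E'
from h import *
print(job.finish_job())
E
```

```text
the job is handed in; nothing more can be done
None
```

The drum is mounted right way up on the indexing drive, fully down on its seat and let go. I handed the job in at about 30 s of robot time; no verdict was reported.

**What I did:** I gripped the drum from the side across its flats and flipped it over in the air. I rested it on the hub's spline ends and regrasped it from above. I then turned it under light pressure; the groove found the spline at a wide-groove direction of about 141° in the world frame, and the drum slid down 17.9 mm.

**Last checks:**
- **Height:** the drum's top was at z = 0.1207 m, which puts its splined end about 0.7 mm above the seat.
- **Centring:** its centre measured (0.517, 0.215), within about 1 mm of the drive's centre.
- **Tilt:** the top-camera depth fit gave a slope of 2 to 3 %, or 1 to 2°. That is within the 3° limit but close to the depth noise. A 2 to 3 % slope also showed when it rested on the spline ends, and about 1 % when held in the air.
- **Other things:** the dish, clamp, tweezers, can and bottle looked unchanged from the start in the top view. The arm hid the screwdriver until I moved it, and it was still in its starting place.
- **Contact:** the arm was clear of everything at the end, with wrist forces around zero. The strongest wrist force I saw while working was about 19 N.

**Disagreement:** side-camera depth put the drum's centre 5 to 10 mm off in y and its top about 2 to 3 mm lower. It sees part of the drum's side face, so I relied on the top camera.

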